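Pull the spent filter cassette and hold it over the air bar

ROBOT

A 6-joint arm with a two-finger parallel gripper is mounted at the origin on the work surface. World frame = base frame: x ahead of the robot, y to its left, z up, the work surface at z = 0. Lengths are in m, angles in rad, forces in N, time in s.
With the tool pointing down it reaches from about 0.25 to 0.775 m from the base axis. Payload 4 kg.
Tool frame: the origin (TCP) lies midway between the tips of the shut fingers; the grasp point (between the pads) lies 19 mm behind it; y points along the fingers, x is the direction in which the jaws open and shut, and the axes are right-handed (so a half turn about y gives the same grasp; the last joint's range is limited). The gripper opens to 94 mm and grips with 3 to 60 N. Pads are 16 mm wide; open, the fingers measure 119 mm over their backs; the gripper's body (75 mm by 177 mm) begins 78 mm behind the grasp point.
Start: joints at [-1.447, 0.087, 1.371, -0, 1.684, -0.103], TCP at [0.124, -0.536, 0.206] pointing down, gripper open.
Joint ranges: [-3.1, 3.1], [-0.76, 2.03], [0.27, 2.55], [-1.08, 4.22], [0.17, 2.65], [-2.57, 2.57]. Speed limits (rad/s): [2.79, 2.79, 3.14, 3.14, 3.14, 3.14].

INTERFACE

Orientations are given as [roll, pitch, yaw] about the fixed x, y, z axes, in that order (R = Rz(yaw) Ry(pitch) Rx(roll)).
In Python, from bench import robot gives the robot as it stands.
- The arm moves only by the shell command python3 -m creep 'ROWS'. ROWS is JSON, a list of rows, each a list of 7 numbers: the shift along the tool's x, y, z in mm, then the turn, a rotation vector about the tool's x, y, z in degrees, then the closure in counts, from 0 (fully open) to 255 (shut). A call has 1 to 5 rows; each row is the pose to reach, as a shift and turn from the pose commanded when the call began, along the tool's axes at that moment; what a row does not reach only later rows make up. A row lasts 1/8 s, in which the tool goes at most 62.5 mm and 10.7 degrees, less where a joint would pass 70% of its speed; a pose out of reach is approached as far as the arm can. A call with a gripper value outside its range is refused whole. The fingers move at their own pace and stop on an object; the grip force is fixed at half the most. Time passes only in rows, so rows that repeat a pose let the fingers close. It gives the time, the measured TCP pose, the force and the opening at its end, in the units of the state.
- robot.get_obs(): the state, without advancing time (a new reading comes with each control period).
- robot.snapshot(name): name is "side" or "top" or "wrist"; returns a dict with "color" (384x512x3 uint8, blue, green, red), "fx", "fy", "cx", "cy" (pixels), "world_from_camera" (4x4, takes a point from camera to world coordinates); the wrist camera has in their place "mount" (4x4, takes a point from camera to tool coordinates, whose origin is the TCP and whose axes are the tool frame's). Camera axes: x right, y down, z forward; pixel columns grow to the right and rows downward; lengths in m; the calibration is good to about 2 mm. A picture is of the moment at which its call begins: read the wrist's pose just before it. There is no depth.
- robot.close_job(): hands the job in, once; it reports no verdict.
Trained networks look in the newest picture that a camera, given by its name, has taken for a name from the list of things; names that differ only in an ending like _2 or _b are one class to them, and where a whole thing is asked for, a point or a joint stands for the part that bears it (a point fixed in the world has none). Each returns a list of dicts, best first, with "p" (0 to 1); they miss things now and then, are a little off and sometimes report something else, mostly with a low value. They report only what shows in the picture. A call takes as long as a camera call. They do not tell look-alikes from the thing itself.
- robot.spot_in(name, camera): "point" ([x, y, z] in m, in world coordinates, good to about 4 mm: the middle of the surface that is visible of it).
- robot.landmark_of(name, camera): "point" ([x, y, z] in m, in world coordinates, good to about 4 mm: a listed point, or the origin of a listed thing).
The state is a dict: "time": time; "joint_positions": joint angles; "qvel": joint speeds; "joint_torque": joint torques, N m; "tool_pos": TCP position; "ee_rot": TCP orientation; "wrist_force": force on the tool from outside, world axes, zero at the start; "wrist_torque": the same for the moment, N m; "width": finger opening in m.
Only numpy, scipy, OpenCV 4.12 (cv2) and the standard library are available. Lean on these libraries where they do the work, as an engineer would, in place of code of your own. Each camera call takes 0.05 s, during which the arm holds its last target.

TASK

Fold the grey hood of the filter box up on its hinge until it stands straight up, and leave it standing so; then draw the orange-tabbed filter cassette up out of its slot and hold it upright over the middle of the blue air bar, lined up lengthways with the bar, its lower edge about 4 cm above the bar and never touching it. Leave the green-tabbed cassette in its slot and everything else on the bench where it is. Finish still holding the cassette there at rest: do not put it down or let go.

Things in the scene. Friction and masses are not known exactly. Their poses are not given: they have to be found in the camera images.
- filter_box: Fixed white filter box on the bench, 160 (x) x 190 (y) x 85 mm high; origin at the centre of its underside, x from its front to its hinge side, z up. Two slots in its top, 116 mm along x, 16 mm wide, 73 mm deep, centred at x = -8, y = +42 and -42 mm, hold one standing cassette each (which in which varies). The shut hood hides them.
- hood (a joint): Grey hood's angle (rad): 0 shut, 1.57 straight up, 2.0 stop; starts at 0 to 0.3. Hinge along the box's y at its far (+x) top edge, stiff: the hood stays where it is left, 3 to 4 N at the yellow tab moves it. Open-bottomed shell 160 (x) x 190 x 46 mm, 250 g; upright, it stands beyond the hinge line, its shell up to 246 mm above the bench.
- hood_tab (a point): Centre of the yellow pull tab on the hood's front wall: a disc of radius 16 mm, 12 mm thick along the box's y, 26 mm out from the wall; 184 mm along the hood and 20 mm square to it (up when shut) from the hinge. Pinched on its flat sides it turns between the fingers as the hood swings. Hood upright: it points up, centre 271 mm above the bench. Axes turn with the hood; when shut, as the box's.
- hood_hinge (a point): Middle of the hood's hinge line, fixed on the filter box at x = 78, z = 87 mm of the box's frame; the hinge line runs along y.
- cassette_orange: Spent filter cassette, about 120 g: pleated pale plate 110 (x) x 12 (y) x 70 mm high (z), with an ORANGE grip tab on top, 34 (x) x 10 (y) mm, from 70 to 106 mm above the origin, which is the centre of its lower edge. Stands in its slot, lower edge 12 mm above the bench, x along the box's x; only the tab shows, 33 mm proud of the box's top, under the hood.
- cassette_green: Second cassette, the same shape, with a GREEN grip tab, in the other slot; stays there. Origin at the centre of its lower edge.
- air_bar: Fixed blue air bar, 200 mm long (x) x 46 mm wide (y) x 45 mm high, with a dark slot along its top; origin at the centre of its underside, x along its length.
- spool: Bystander: metal solder spool, 60 mm across, 50 mm high, standing behind the filter box; origin under its centre.
- driver: Bystander: red-handled screwdriver, 160 mm, lying beside the air bar.
- jar: Bystander: small jar, 40 mm across, 45 mm high, beside the air bar; origin under its centre.
- phone: Bystander: dark phone, 72 x 150 x 9 mm, lying flat at the right of the bench; origin under its centre.
- multimeter: Bystander: yellow multimeter, 150 x 75 x 41 mm, lying flat; origin under its centre.
- screw_tray: Bystander: blue divided tray, 90 x 120 x 22 mm; origin under its centre.
- cleaner: Bystander: white bottle with red cap, 52 mm across, 130 mm high, standing at the left of the bench; origin under its centre.
Not all that is in view belongs to the job. There is more than one size of the air_bar; the one meant has the size given above.

How it is judged:
By the outcome, as a careful person would: the job done as asked, in the order asked, and still so for the second after the job is handed in, while the arm keeps its last pose, push and grip.
It also fails if it takes over 62 s, if anything falls off the work surface, if the arm or the gripper's body presses on something with over 40 N, if the wrist force passes 120 N, or if a joint passes its speed limit or range.

## Working session

There is one attempt and no reset: what is moved stays moved. The work goes in short steps, Python scripts to look and compute and a shell command to move; the robot and the scene stay as the last step left them, time stands still between calls to the robot, and variables do not carry over. Pictures are saved under pics/ and viewed, and the job is handed in when it is done.

```bash
ls; mkdir -p pics; python3 - <<'E'
from bench import robot
import cv2
o=robot.get_obs()
for k,v in o.items(): print(k,v)
for c in ["side","top","wrist"]:
    s=robot.snapshot(c); cv2.imwrite(f"pics/{c}0.png",s["color"])
    print(c,s["fx"],s["cx"],s["cy"],s.get("world_from_camera",s.get("mount")))
E
```

```text
pics
time 0.0
joint_positions [-1.44704977e+00  8.79552089e-02  1.37223082e+00 -3.43375559e-05
  1.68358016e+00 -1.03080038e-01]
qvel [ 1.37444271e-05 -4.27777322e-04 -4.50195574e-04 -5.46852920e-05
 -1.05109111e-03 -1.58301252e-03]
joint_torque [ 1.43266207e-03 -3.40182281e+01 -3.02425325e+01  7.19417352e-02
  3.30042851e-02 -1.82375152e-04]
tool_pos [ 0.12361532 -0.53537629  0.20431594]
ee_rot [-1.57060662  0.0021655  -1.34397335]
wrist_force [ 0.01852781 -0.11055991  0.23208742]
wrist_torque [ 0.00702061 -0.00365637 -0.01975919]
width 0.09408567654643203
side 401.7600139196448 253.04779165709468 186.33851212788693 [[-0.40087265 -0.52002223  0.75424001 -0.53626472]
 [-0.91607267  0.23704051 -0.32345427  0.52913816]
 [-0.01058203 -0.82060263 -0.57140121  0.88384752]
 [ 0.          0.          0.          1.        ]]
top 379.69587888384876 254.401288246605 189.48142989715507 [[-0.01563803 -0.99432659  0.10521449  0.381558  ]
 [-0.99948348  0.01849972  0.02627784  0.0630801 ]
 [-0.02807519 -0.10474921 -0.9941023   1.28824032]
 [ 0.          0.          0.          1.        ]]
wrist 276.75348094233277 255.36198711097245 193.0897566518081 [[ 9.99999679e-01 -2.79838829e-04  7.50555157e-04  4.21429241e-04]
 [-7.97175053e-04 -2.55902121e-01  9.66702368e-01 -1.78998020e-01]
 [-7.84522023e-05 -9.66702657e-01 -2.55902262e-01  7.35432913e-02]
 [ 0.00000000e+00  0.00000000e+00  0.00000000e+00  1.00000000e+00]]
```

View pics/side0.png

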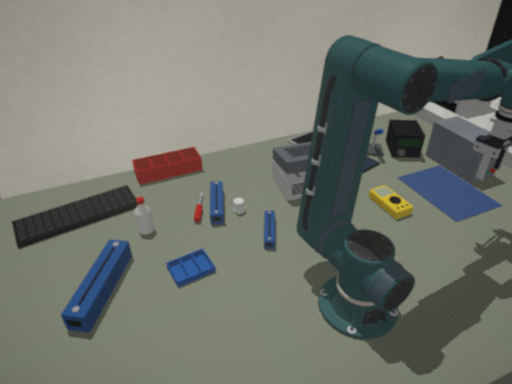

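View pics/top0.png

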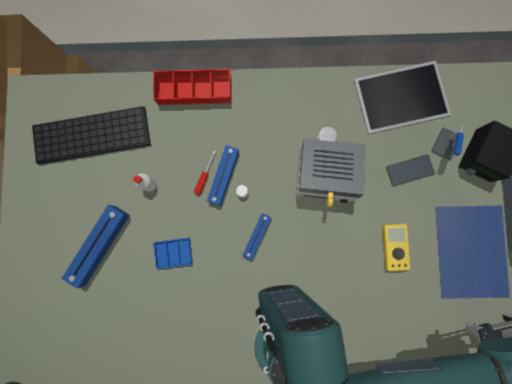

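```bash
python3 - <<'E'
from bench import robot
import numpy as np
for c in ["top","side"]:
    robot.snapshot(c)
    for n in ["filter_box","hood","hood_tab","hood_hinge","air_bar","spool","jar","cleaner","screw_tray","multimeter","phone","driver"]:
        for f in ("landmark_of","spot_in"):
            try: r=getattr(robot,f)(n,c)
            except Exception as e: print(n,f,str(e)[:80]); continue
            print(c,n,f,[(np.round(d["point"],3).tolist(),round(d["p"],2)) for d in r][:4])
print(robot.get_obs()["time"])
E
```

```text
top filter_box landmark_of [([0.562, -0.15, 0.002], 0.58)]
top filter_box spot_in [([0.554, -0.142, 0.143], 0.72)]
hood landmark_of it knows: air_bar, cassette_green, cassette_orange, cleaner, driver, filter_box,
top hood spot_in [([0.562, -0.146, 0.143], 0.72)]
top hood_tab landmark_of [([0.465, -0.136, 0.14], 0.56)]
top hood_tab spot_in [([0.56, -0.144, 0.148], 0.87), ([0.507, 0.134, 0.042], 0.28)]
top hood_hinge landmark_of [([0.58, 0.259, 0.001], 0.4)]
top hood_hinge spot_in [([0.551, -0.139, 0.145], 0.58)]
top air_bar landmark_of [([0.565, 0.204, -0.002], 0.9), ([0.36, 0.087, -0.003], 0.77), ([0.339, 0.62, -0.002], 0.65), ([0.58, 0.26, 0.0], 0.26)]
top air_bar spot_in [([0.364, 0.085, 0.03], 0.8), ([0.335, 0.612, 0.064], 0.79), ([0.566, 0.197, 0.047], 0.73), ([0.541, 0.444, 0.085], 0.54)]
top spool landmark_of [([0.69, -0.155, 0.002], 0.61)]
top spool spot_in [([0.693, -0.153, 0.048], 0.64)]
top jar landmark_of [([0.511, 0.136, -0.004], 0.59)]
top jar spot_in [([0.512, 0.136, 0.043], 0.53)]
top cleaner landmark_of [([0.548, 0.455, -0.0], 0.6)]
top cleaner spot_in [([0.308, 0.37,
[... 1411 characters left out ...]
]
side jar landmark_of [([0.515, 0.139, -0.001], 0.63)]
side jar spot_in [([0.501, 0.141, 0.032], 0.43)]
side cleaner landmark_of [([0.547, 0.457, -0.002], 0.56)]
side cleaner spot_in [([0.549, -0.086, 0.136], 0.68), ([0.526, 0.455, 0.065], 0.6)]
side screw_tray landmark_of [([0.31, 0.372, -0.004], 0.74)]
side screw_tray spot_in [([0.312, 0.372, 0.001], 0.78)]
side multimeter landmark_of [([0.321, -0.364, 0.002], 0.72)]
side multimeter spot_in [([0.299, -0.351, 0.034], 0.83)]
side phone landmark_of [([0.575, -0.431, 0.002], 0.42)]
side phone spot_in [([0.559, -0.471, 0.01], 0.57)]
side driver landmark_of [([0.581, 0.257, -0.001], 0.71)]
side driver spot_in [([0.537, 0.27, 0.022], 0.72)]
2.55
```

```bash
cat > h.py <<'E'
import numpy as np, cv2
from bench import robot
from scipy.spatial.transform import Rotation as Ro
def ray(s,u,v,z,T=None):
    T=np.array(s["world_from_camera"]) if T is None else T
    d=T[:3,:3]@np.array([(u-s["cx"])/s["fx"],(v-s["cy"])/s["fy"],1]); o=T[:3,3]
    return o+d*(z-o[2])/d[2]
def proj(s,p,T=None):
    T=np.array(s["world_from_camera"]) if T is None else T
    q=T[:3,:3].T@(np.array(p)-T[:3,3]); return np.array([s["fx"]*q[0]/q[2]+s["cx"],s["fy"]*q[1]/q[2]+s["cy"]])
def crop(img,u,v,w,h,k,name):
    c=img[max(0,v-h//2):v+h//2,max(0,u-w//2):u+w//2]; cv2.imwrite("pics/"+name,cv2.resize(c,None,fx=k,fy=k,interpolation=cv2.INTER_CUBIC))
def tool(o=None):
    o=o or robot.get_obs(); T=np.eye(4); T[:3,:3]=Ro.from_euler("xyz",o["ee_rot"]).as_matrix(); T[:3,3]=o["tool_pos"]; return T
E
python3 - <<'E'
from h import *
s=robot.snapshot("top")
crop(s["color"],280,180,160,120,5,"tcrop.png")
hsv=cv2.cvtColor(s["color"],cv2.COLOR_BGR2HSV)
m=cv2.inRange(hsv,(105,130,60),(125,255,255))
n,l,st,ce=cv2.connectedComponentsWithStats(m)
for i in range(1,n):
    if st[i,4]<100: continue
    p=np.argwhere(l==i)[:,::-1].astype(np.float32)
    b=cv2.boxPoints(cv2.minAreaRect(p))
    w=np.array([ray(s,u,v,0.045) for u,v in b])
    print(ce[i].round(1),st[i,4],"sides",np.linalg.norm(w[1]-w[0]).round(3),np.linalg.norm(w[2]-w[1]).round(3),w[:,:2].mean(0).round(3),[np.degrees(np.arctan2(*(w[j+1]-w[j])[[1,0]])).round(1) for j in (0,1)])
E
```

```text
[458.  143.4] 144 sides 0.073 0.022 [ 0.653 -0.576] [np.float64(-13.1), np.float64(-101.2)]
[222.8 175.4] 694 sides 0.196 0.046 [0.563 0.2  ] [np.float64(-19.1), np.float64(-110.3)]
[ 95.4 246.6] 1877 sides 0.287 0.079 [0.335 0.62 ] [np.float64(-31.8), np.float64(-122.4)]
[256.3 236.4] 388 sides 0.149 0.032 [0.36  0.092] [np.float64(-25.8), np.float64(-115.7)]
[172.5 253. ] 962 sides 0.119 0.086 [0.311 0.366] [np.float64(-83.8), np.float64(-172.7)]
```

View pics/tcrop.png

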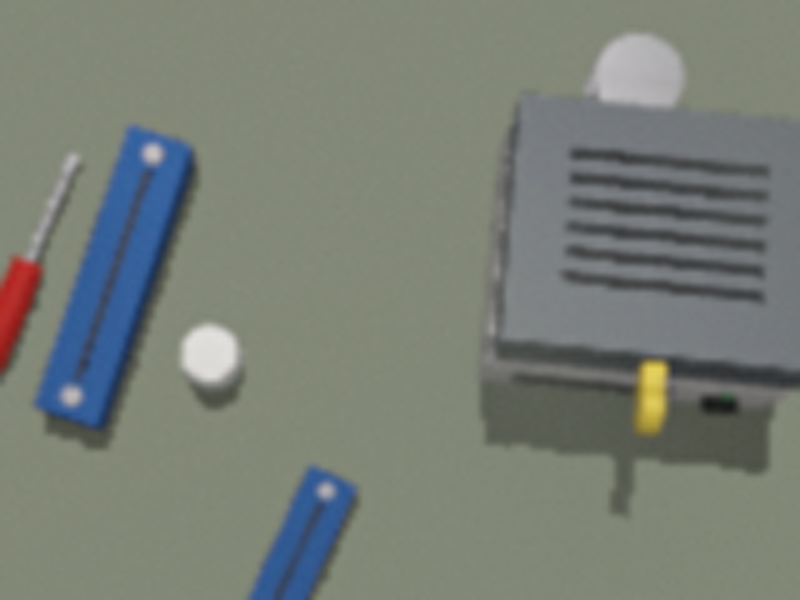

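View pics/wrist0.png

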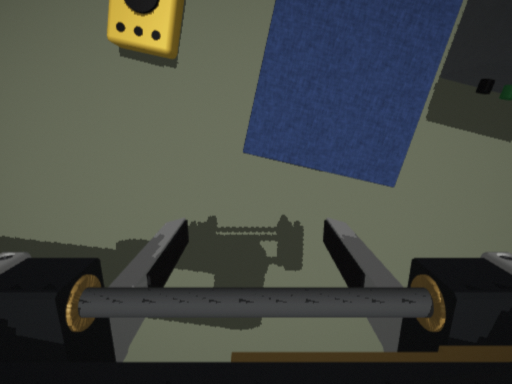

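```bash
cat >> h.py <<'E'
def go(pos,yaw,o=None):
    "shift (mm) and turn (deg) in tool axes from the measured pose to TCP pos, tool pointing down, yaw in deg"
    T=tool(o); R1=(Ro.from_euler("xyz",[-90,0,yaw],degrees=True)).as_matrix()
    print("shift",(T[:3,:3].T@(np.array(pos)-T[:3,3])*1000).round(1),"turn",np.degrees(Ro.from_matrix(T[:3,:3].T@R1).as_rotvec()).round(1))
E
python3 - <<'E'
from h import *
s=robot.snapshot("top")
f=lambda u,v,z: ray(s,199.5+(u+.5)/5,119.5+(v+.5)/5,z)
for a,b,z in [((572,153),(768,170),.14),((565,275),(763,297),.155),((500,352),(800,383),.155),((485,378),(775,400),.085)]:
    d=f(*b,z)-f(*a,z); print(np.degrees(np.arctan2(d[1],d[0]))+90,np.linalg.norm(d))
# bar screws/slot
a=f(71,397,.045);b=f(152,153,.045);d=b-a;print("bar",np.degrees(np.arctan2(d[1],d[0])),(a+b)/2,np.linalg.norm(d))
print("tab", f(652,398,.138), "box hidden gap")
print(robot.get_obs()["time"])
go([.465,-.135,.24],82.5)
E
```

```text
-6.300049663681662 0.1194316879912295
-7.564654196704126 0.11849789205149212
-7.0181444215214555 0.17867052341763084
-5.411602739155967 0.18291816731071003
bar -18.699796023306927 [0.5652557  0.20277719 0.045     ] 0.17136287621695076
tab [ 0.46951569 -0.1345787   0.138     ] box hidden gap
2.65
shift [-313.9  -34.5  422.8] turn [   0.  -159.5   -0. ]
```

```bash
python3 -m creep '[[-20,-10,30,0,-10,0,0],[-45,-20,60,0,-20,0,0],[-70,-30,95,0,-30,0,0],[-95,-35,130,0,-40,0,0],[-120,-35,160,0,-50,0,0]]'; python3 -c "
from h import *
go([.455,-.134,.24],83)"
```

```text
time: 3.28
tool_pos: [0.2536, -0.3821, 0.2413]
ee_rot: [-1.572, -0.002, -0.465]
wrist_force: [0.0, -0.7, 0.5]
width: 0.0938
shift [ 68.6   1.1 312.1] turn [ 1.000e-01 -1.097e+02  0.000e+00]
```

```bash
python3 -m creep '[[8,0,35,0,-10,0,0],[16,0,70,0,-20,0,0],[24,0,100,0,-30,0,0],[30,0,130,0,-40,0,0],[36,0,155,0,-50,0,0]]'; python3 -c "
from h import *
go([.455,-.134,.24],83)"
```

```text
time: 3.9
tool_pos: [0.3557, -0.2603, 0.2407]
ee_rot: [-1.571, -0.0, 0.408]
wrist_force: [0.3, -0.5, -0.1]
width: 0.0939
shift [141.3   0.7  76.5] turn [  0.  -59.6  -0. ]
```

```bash
python3 -m creep '[[28,0,15,0,-10,0,0],[56,0,30,0,-20,0,0],[84,0,45,0,-30,0,0],[112,0,60,0,-40,0,0],[141,0,76,0,-50,0,0]]'; python3 -c "
from h import *
go([.455,-.134,.24],83)"
```

```text
time: 4.53
tool_pos: [0.4557, -0.1354, 0.2406]
ee_rot: [-1.571, 0.0, 1.28]
wrist_force: [0.2, 0.4, -0.2]
width: 0.0938
shift [1.1 0.6 1.1] turn [ 0.  -9.7 -0. ]
```

```bash
python3 -m creep '[[1,0,1,0,-9.7,0,0],[1,0,1,0,-9.7,0,0]]'; python3 - <<'E'
from h import *
o=robot.get_obs();T=tool(o)
s=robot.snapshot("wrist"); cv2.imwrite("pics/w1.png",s["color"])
print([ (np.round(d["point"],3),round(d["p"],2)) for d in robot.landmark_of("hood_tab","wrist")])
print([ (np.round(d["point"],3),round(d["p"],2)) for d in robot.landmark_of("filter_box","wrist")])
for c in ("top","side"):
    robot.snapshot(c)
    print([ (np.round(d["point"],3),round(d["p"],2)) for d in robot.landmark_of("hood_tab",c)])
W=T@np.array(s["mount"]); print(proj(s,[.465,-.135,.138],W))
E
```

```text
time: 4.78
tool_pos: [0.4546, -0.1346, 0.2405]
ee_rot: [-1.571, 0.0, 1.442]
wrist_force: [-0.2, 0.3, -0.3]
width: 0.0942
[(array([ 0.463, -0.136,  0.14 ]), 0.87)]
[(array([ 0.564, -0.146, -0.   ]), 0.77)]
[(array([ 0.464, -0.135,  0.138]), 0.84)]
[]
[257.0677414  202.65074688]
```

View pics/w1.png

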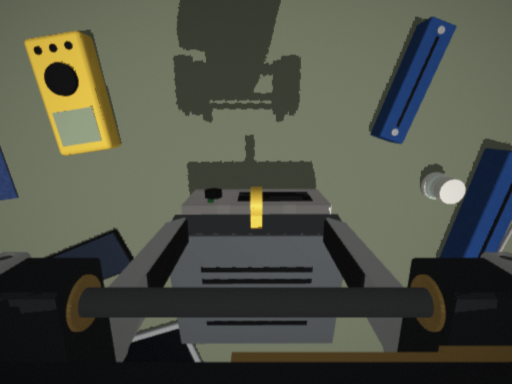

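```bash
python3 -c "
from h import *
go([.462,-.1355,.120],82.7)"
```

```text
shift [  0.8 120.5  -7.6] turn [ 0.  -0.1 -0. ]
```

```bash
python3 -m creep '[[0,40,-7.5,0,0,0,0],[1,80,-7.5,0,0,0,0],[1,110,-7.5,0,0,0,0],[1,120,-7.5,0,0,0,0],[1,120,-7.5,0,0,0,0]]'; python3 - <<'E'
from h import *
o=robot.get_obs();T=tool(o)
s=robot.snapshot("wrist"); cv2.imwrite("pics/w2.png",s["color"])
E
```

```text
time: 5.75
tool_pos: [0.462, -0.1351, 0.1205]
ee_rot: [-1.57, -0.0, 1.443]
wrist_force: [0.2, -0.2, 0.6]
width: 0.0941
```

View pics/w2.png

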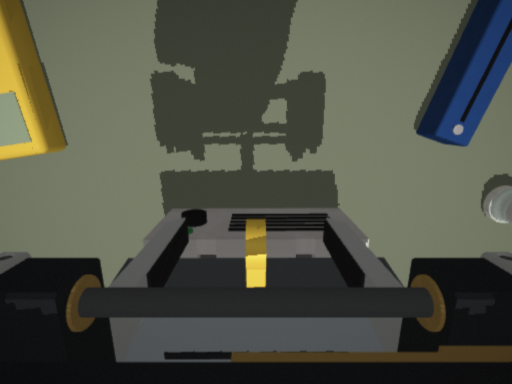

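```bash
python3 -m creep '[[0,0,0,0,0,0,255],[0,0,0,0,0,0,255],[0,0,0,0,0,0,255],[0,0,0,0,0,0,255],[0,0,0,0,0,0,255]]';  python3 -m creep '[[0,0,0,0,0,0,255],[0,0,0,0,0,0,255]]'; python3 - <<'E'
from h import *
H=np.array([.640,-.157,.087]); b=np.radians(-7.3)
def tab(a):
    c=-184*np.cos(a)+20*np.sin(a); z=184*np.sin(a)+20*np.cos(a)
    return np.array([c,z])
o=robot.get_obs();T=tool(o)
g=T[:3,3]-19e-3*T[:3,1]; print("grasp",g)
# hood angle from grasp height
from scipy.optimize import brentq
a0=brentq(lambda a: tab(a)[1]/1000+.087-g[2],0,.5); print("a0",a0)
hin=g[:2]-tab(a0)[0]/1000*np.array([np.cos(b),np.sin(b)]); print("implied hinge",hin)
# rows : shift in tool: y = -(dz), z = -(dx along box)
for a in np.linspace(a0,1.57,16): 
    d=tab(a)-tab(a0); print(round(a,2),"z_tool",(-d[0]).round(1),"y_tool",(-d[1]).round(1))
E
```

```text
time: 6.42
tool_pos: [0.4621, -0.1349, 0.1205]
ee_rot: [-1.571, 0.0, 1.443]
wrist_force: [-0.1, 0.3, -0.4]
width: 0.0474
time: 6.68
tool_pos: [0.462, -0.1349, 0.1204]
ee_rot: [-1.571, 0.0, 1.443]
wrist_force: [0.3, 0.0, -0.3]
width: 0.0276
grasp [ 0.46202221 -0.13493024  0.13941783]
a0 0.17887036901751172
implied hinge [ 0.6380894  -0.15748497]
0.18 z_tool -0.0 y_tool -0.0
0.27 z_tool -5.6 y_tool -16.2
0.36 z_tool -12.7 y_tool -31.8
0.46 z_tool -21.2 y_tool -46.7
0.55 z_tool -31.1 y_tool -60.8
0.64 z_tool -42.2 y_tool -73.9
0.74 z_tool -54.5 y_tool -85.8
0.83 z_tool -67.8 y_tool -96.6
0.92 z_tool -82.1 y_tool -106.2
1.01 z_tool -97.2 y_tool -114.3
1.11 z_tool -113.0 y_tool -121.0
1.2 z_tool -129.3 y_tool -126.3
1.29 z_tool -146.1 y_tool -130.0
1.38 z_tool -163.1 y_tool -132.1
1.48 z_tool -180.2 y_tool -132.6
1.57 z_tool -197.4 y_tool -131.6
```

```bash
python3 -m creep '[[0,0,0,0,0,0,255],[0,0,0,0,0,0,255],[0,0,0,0,0,0,255]]'
```

```text
time: 7.05
tool_pos: [0.462, -0.135, 0.1205]
ee_rot: [-1.571, 0.0, 1.443]
wrist_force: [1.1, 0.2, -0.6]
width: 0.0118
```

```bash
python3 -m creep '[[0,-16,-5.5,0,0,0,255],[0,-32,-12.5,0,0,0,255],[0,-46.5,-21,0,0,0,255],[0,-61,-31,0,0,0,255],[0,-74,-42,0,0,0,255]]'
```

```text
time: 7.68
tool_pos: [0.5029, -0.1401, 0.1939]
ee_rot: [-1.566, -0.0, 1.443]
wrist_force: [-0.2, -1.3, -7.2]
width: 0.0118
```

```bash
python3 -m creep '[[0,-12,-12,0,0,0,255],[0,-23,-25.5,0,0,0,255],[0,-32,-40,0,0,0,255],[0,-40.5,-55,0,0,0,255],[0,-47,-71,0,0,0,255]]'; python3 - <<'E'
from h import *
for c in ("side","top","wrist"):
    s=robot.snapshot(c); cv2.imwrite(f"pics/{c}3.png",s["color"])
    print([ (np.round(d["point"],3),round(d["p"],2)) for d in robot.landmark_of("hood_tab",c)])
E
```

```text
time: 8.3
tool_pos: [0.5725, -0.1489, 0.2411]
ee_rot: [-1.564, -0.001, 1.443]
wrist_force: [-3.2, 0.4, -3.6]
width: 0.0118
[]
[(array([ 0.566, -0.149,  0.259]), 0.71)]
[(array([ 0.568, -0.148,  0.261]), 0.78), (array([ 0.565,  0.202, -0.003]), 0.71)]
```

View pics/side3.png

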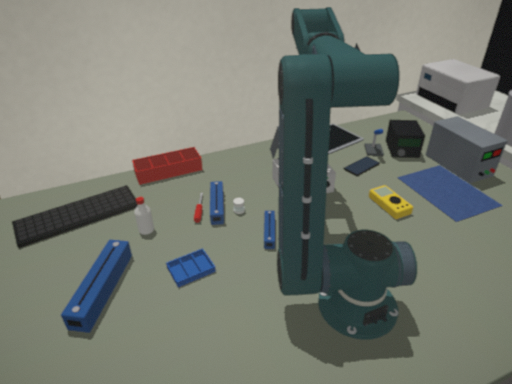

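```bash
python3 -m creep '[[0,-5,-16,0,0,0,255],[0,-9,-33,0,0,0,255],[0,-11,-50,0,0,0,255],[0,-11.5,-67,0,0,0,255],[0,-10.5,-84.5,0,0,0,255]]'; python3 -m creep '[[0,0,0,0,0,0,255]]'; python3 - <<'E'
from h import *
for i in range(2):
  for c in ("side","top","wrist"):
    s=robot.snapshot(c); cv2.imwrite(f"pics/{c}4.png",s["color"])
    print(c,[[ (np.round(d["point"],3),round(d["p"],2)) for d in robot.landmark_of(n,c)] for n in ("hood_tab","hood_hinge","filter_box","cassette_orange","cassette_green")])
print(tool())
crop(s["color"],255,200,400,300,2,"w4c.png")
s=robot.snapshot("top")
crop(s["color"],325,170,120,90,6,"t4c.png")
E
```

```text
time: 9.22
tool_pos: [0.6569, -0.1595, 0.2535]
ee_rot: [-1.569, -0.0, 1.443]
wrist_force: [-4.4, 0.5, 1.7]
width: 0.0117
time: 9.35
tool_pos: [0.6588, -0.1597, 0.2533]
ee_rot: [-1.573, -0.0, 1.444]
wrist_force: [0.9, 1.1, 1.4]
width: 0.0117
side [[], [], [(array([ 0.571, -0.433,  0.003]), 0.65)], [], [(array([ 0.309,  0.372, -0.002]), 0.19)]]
top [[(array([ 0.643, -0.159,  0.277]), 0.72), (array([0.515, 0.136, 0.001]), 0.33)], [(array([ 0.636, -0.16 ,  0.09 ]), 0.78)], [(array([ 0.564, -0.151,  0.001]), 0.56)], [], [(array([ 0.563, -0.105,  0.011]), 0.68)]]
wrist [[(array([ 0.642, -0.16 ,  0.278]), 0.86)], [(array([ 0.638, -0.16 ,  0.09 ]), 0.93), (array([ 0.564, -0.148, -0.001]), 0.63)], [(array([ 0.563, -0.149, -0.001]), 0.84)], [(array([ 0.553, -0.184,  0.012]), 0.57), (array([ 0.643, -0.159,  0.277]), 0.48)], [(array([ 0.563, -0.106,  0.009]), 0.57)]]
side [[], [], [], [(array([0.58 , 0.259, 0.   ]), 0.38)], []]
top [[(array([ 0.644, -0.155,  0.277]), 0.76), (array([0.307, 0.367, 0.002]), 0.55)], [(array([ 0.64 , -0.155,  0.089]), 0.56)], [(array([ 0.561, -0.149, -0.   ]), 0.67)], [], [(array([ 0.564, -0.105,  0.013]), 0.59)]]
wrist [[(array([ 0.643, -0.158,  0.274]), 0.81)], [(array([ 0.64 , -0.161,  0.086]), 0.97)], [(array([ 0.561, -0.15 ,  0.   ]), 0.76)], [(array([ 0.555, -0.187,  0.012]), 0.58)], [(array([ 0.559, -0.104,  0.013]), 0.55)]]
[[ 1.26685574e-01  2.32059337e-03 -9.91940210e-01  6.58246370e-01]
 [ 9.91942891e-01 -3.52744005e-05  1.26685834e-01 -1.59656661e-01]
 [ 2.58996209e-04 -9.99997307e-01 -2.30636485e-03  2.53318873e-01]
 [ 0.00000000e+00  0.00000000e+00  0.00000000e+00  1.00000000e+00]]
```

View pics/w4c.png

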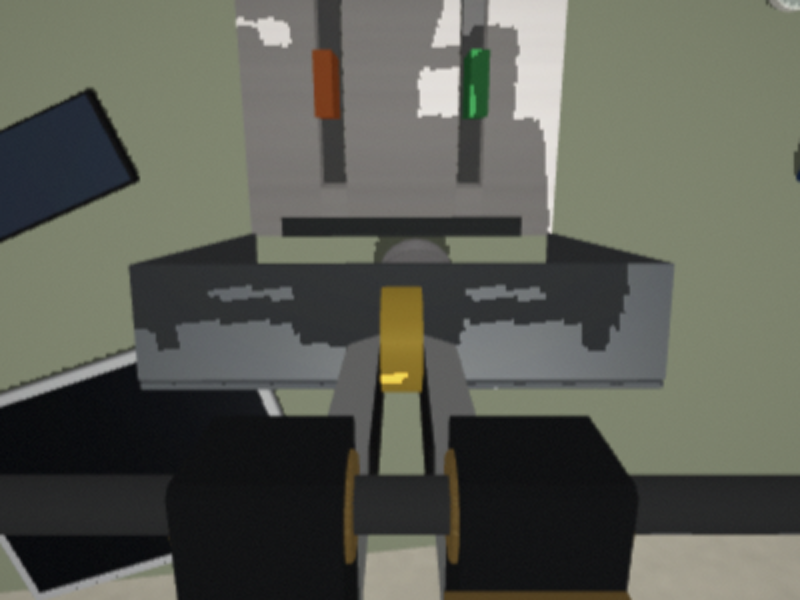

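View pics/t4c.png

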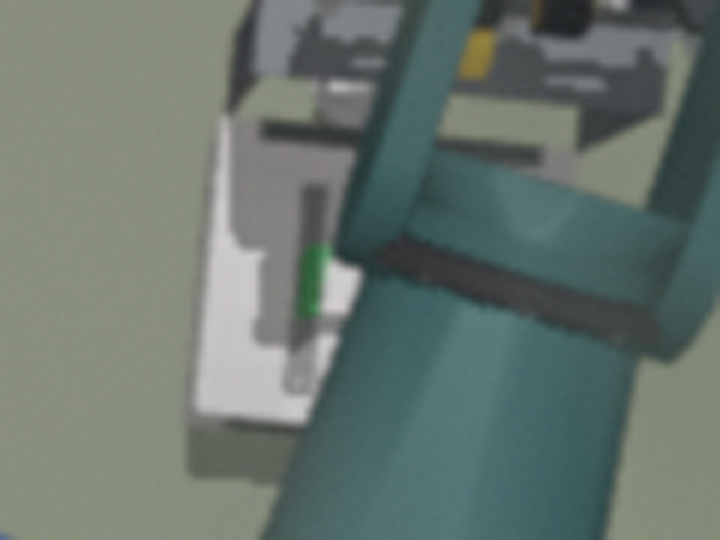

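View pics/side4.png

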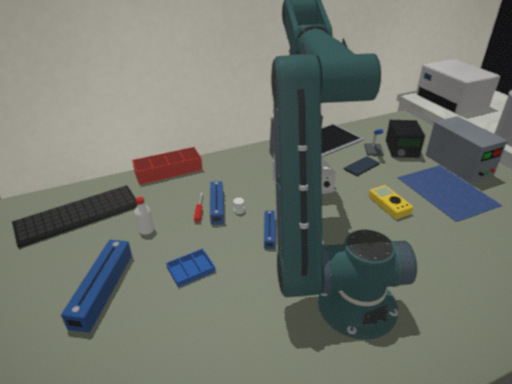

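```bash
cat >> h.py <<'E'
BOX=np.array([.562,-.149]); 
def hood(a,al,pe,y,box=BOX,b=np.radians(-7.3)):
    x=.078-al*np.cos(a)+pe*np.sin(a); z=.087+al*np.sin(a)+pe*np.cos(a)
    return np.array([box[0]+x*np.cos(b)-y*np.sin(b),box[1]+x*np.sin(b)+y*np.cos(b),z])
E
python3 - <<'E'
from h import *
from scipy.optimize import least_squares
T=tool(); s=robot.snapshot("wrist"); W=T@np.array(s["mount"])
obs=np.array([[121,181.5],[391,181.5],[124.5,243.5],[387,243.5]])
# box top corners rear: crop (236?,235)->slot ends and rear edge
def model(p):
    return np.array([proj(s,hood(p[0],p[3],q,y,p[1:3],np.radians(p[4])),W) for q in (0,.046) for y in (-.095,.095)])
for al in (.158,.160):
  f=lambda p: np.r_[(model([p[0],p[1],p[2],al,p[3]])-obs).ravel(), (p[1:3]-BOX)/.003]
  r=least_squares(f,[1.5,*BOX,-7.3],x_scale=[.01,.001,.001,.1]); print(r.x, r.fun.round(1))
for a in (1.45,1.5,1.57): print(a,model([a,*BOX,.158,-7.3]).round(0).tolist(), proj(s,hood(a,.184,.02,0),W))
c=crop(s["color"],255,220,400,300,2,"w5c.png")
E
```

```text
[ 1.47906235  0.56198983 -0.14780934 -7.27071897] [-2.  -0.4  1.7 -0.5 -0.2  0.8  0.4  0.8 -0.   0.4]
[ 1.49193267  0.55968773 -0.14751856 -7.27061449] [-3.6 -0.4  3.3 -0.4 -1.3  1.2  1.5  1.3 -0.8  0.5]
1.45 [[117.0, 175.0], [391.0, 175.0], [121.0, 239.0], [387.0, 239.0]] [253.84396352 210.62117582]
1.5 [[118.0, 186.0], [391.0, 186.0], [124.0, 248.0], [385.0, 248.0]] [253.86150149 224.79105382]
1.57 [[119.0, 201.0], [389.0, 201.0], [127.0, 260.0], [381.0, 260.0]] [253.89233752 243.36622514]
```

```bash
python3 -m creep '[[0,0.5,-9,0,0,0,255],[0,1.5,-17,0,0,0,255],[0,1.5,-17,0,0,0,255]]'; python3 - <<'E'
from h import *
T=tool(); s=robot.snapshot("wrist"); W=T@np.array(s["mount"])
print([ (np.round(d["point"],3),round(d["p"],2)) for d in robot.landmark_of("hood_tab","wrist")])
for a in (1.5,1.54,1.57,1.6): print(a,[proj(s,hood(a,.158,q,y),W).round(1).tolist() for q in (0,.046) for y in (-.095,.095)], proj(s,hood(a,.184,.02,0),W).round(1))
crop(s["color"],255,200,400,300,2,"w5c.png")
E
```

```text
time: 11.62
tool_pos: [0.6752, -0.1618, 0.2511]
ee_rot: [-1.571, -0.0, 1.444]
wrist_force: [0.4, 2.1, 5.0]
width: 0.0117
[(array([ 0.658, -0.164,  0.277]), 0.85)]
1.5 [[112.9, 162.0], [395.1, 162.1], [119.2, 227.5], [388.9, 227.7]] [253.8 199.1]
1.54 [[113.9, 171.3], [394.1, 171.4], [121.3, 235.1], [386.8, 235.2]] [253.8 210.7]
1.57 [[114.7, 178.2], [393.3, 178.3], [122.9, 240.5], [385.2, 240.6]] [253.8 219.1]
1.6 [[115.7, 185.0], [392.4, 185.1], [124.6, 245.6], [383.5, 245.7]] [253.8 227.1]
```

View pics/w5c.png

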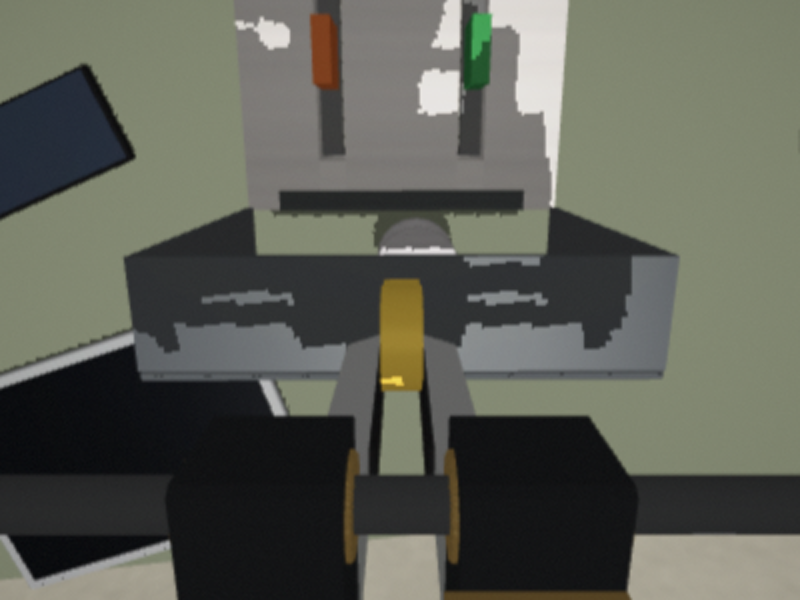

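```bash
python3 -m creep '[[0,-1.5,0,0,0,0,180],[0,-1.5,0,0,0,0,180],[0,-1.5,0,0,0,0,170],[0,-20,0,0,0,0,150],[0,-60,0,0,0,0,100]]'; python3 - <<'E'
from h import *
T=tool(); s=robot.snapshot("wrist"); W=T@np.array(s["mount"])
print([[ (np.round(d["point"],3),round(d["p"],2)) for d in robot.landmark_of(n,"wrist")] for n in ("hood_tab","cassette_orange","cassette_green")])
for a in (1.5,1.54,1.57,1.6): print(a,[proj(s,hood(a,.158,q,y),W).round(1).tolist() for q in (0,.046) for y in (-.095,.095)], proj(s,hood(a,.184,.02,0),W).round(1))
crop(s["color"],255,200,400,300,2,"w6c.png")
E
```

```text
time: 12.35
tool_pos: [0.6739, -0.1623, 0.3076]
ee_rot: [-1.564, -0.001, 1.443]
wrist_force: [1.2, 0.4, 0.3]
width: 0.0451
[[(array([ 0.66 , -0.161,  0.274]), 0.67)], [(array([ 0.556, -0.189,  0.011]), 0.95)], [(array([ 0.56 , -0.105,  0.01 ]), 0.8)]]
1.5 [[146.2, 154.4], [363.8, 154.3], [149.9, 205.8], [360.3, 205.7]] [255.  181.1]
1.54 [[146.8, 161.7], [363.3, 161.5], [151.2, 212.0], [359.0, 211.9]] [255. 190.]
1.57 [[147.3, 167.0], [362.8, 166.9], [152.2, 216.5], [358.0, 216.4]] [255.  196.5]
1.6 [[147.9, 172.3], [362.3, 172.2], [153.2, 220.8], [357.0, 220.6]] [255.  202.8]
```

View pics/w6c.png

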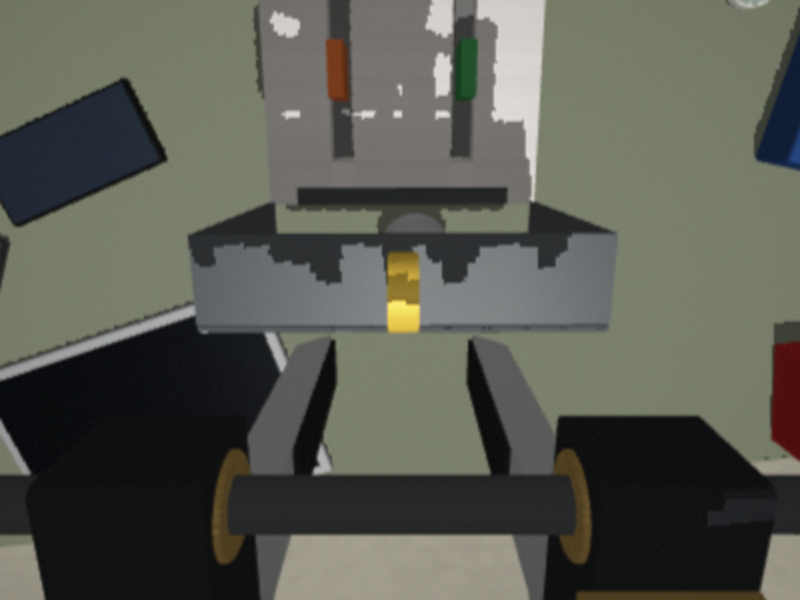

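```bash
python3 -c "
from h import *
go([.552,-.189,.30],82.7)"
```

```text
shift [-42.   10.9 118.7] turn [ 0.1 -0.  -0. ]
```

```bash
python3 -m creep '[[-10,0,40,0,0,0,120],[-30,0,80,0,0,0,120],[-42,8,118,0,0,0,120],[-42,12,118,0,0,0,120],[-42,12,118,0,0,0,120]]'; python3 - <<'E'
from h import *
T=tool(); s=robot.snapshot("wrist"); W=T@np.array(s["mount"])
for n in ("cassette_orange","cassette_green"): print([ (np.round(d["point"],3),round(d["p"],2)) for d in robot.landmark_of(n,"wrist")],[ (np.round(d["point"],3),round(d["p"],2)) for d in robot.spot_in(n,"wrist")])
cv2.imwrite("pics/w7.png",s["color"])
crop(s["color"],255,150,266,200,3,"w7c.png")
hsv=cv2.cvtColor(s["color"],cv2.COLOR_BGR2HSV)
m=cv2.inRange(hsv,(3,150,60),(18,255,255))
n,l,st,ce=cv2.connectedComponentsWithStats(m)
for i in range(1,n):
    if st[i,4]>20: print(st[i],ce[i])
E
```

```text
time: 13.18
tool_pos: [0.5523, -0.1887, 0.2967]
ee_rot: [-1.569, -0.001, 1.443]
wrist_force: [-0.1, 1.0, 0.5]
width: 0.0495
[(array([ 0.553, -0.188,  0.011]), 0.91), (array([ 0.32 , -0.366, -0.   ]), 0.53)] [(array([ 0.542, -0.188,  0.084]), 0.69), (array([ 0.557, -0.105,  0.083]), 0.37)]
[(array([ 0.563, -0.108,  0.014]), 0.89), (array([ 0.318, -0.372, -0.001]), 0.6)] []
[252 161   7  28 194] [255.         174.63917526]
```

View pics/w7c.png

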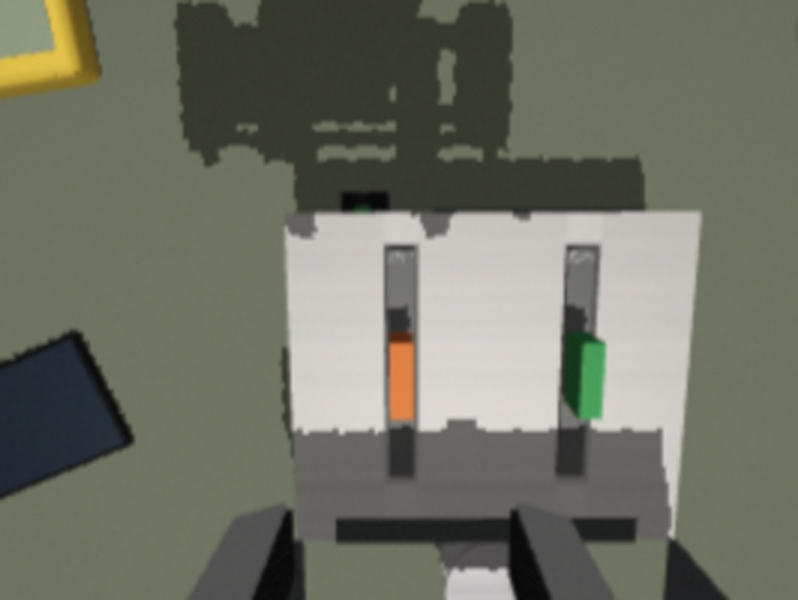

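```bash
python3 - <<'E'
from h import *
T=tool(); s=robot.snapshot("wrist"); W=T@np.array(s["mount"])
f=lambda u,v,z: ray(s,122-.5+(u+.5)/3,50-.5+(v+.5)/3,z,W)
a=f(401,342,.118);b=f(401.5,419,.118); print(a,b,(a+b)/2,np.linalg.norm(a-b),np.degrees(np.arctan2(*(b-a)[[1,0]])))
for p in [(401,246),(401,477)]: print("slot ends",f(*p,.085))
a=f(401,246,.085);b=f(401,477,.085);print(np.degrees(np.arctan2(*(b-a)[[1,0]])),np.linalg.norm(a-b),(a+b)/2)
m=.5*(f(401,342,.118)+f(401.5,419,.118))
go([m[0],m[1],.180],82.7)
E
```

```text
[ 0.53399569 -0.18722043  0.118     ] [ 0.56828189 -0.1913676   0.118     ] [ 0.55113879 -0.18929402  0.118     ] 0.03453610982401005 -6.896846601171309
slot ends [ 0.49478659 -0.18225732  0.085     ]
slot ends [ 0.60580794 -0.19641387  0.085     ]
-7.266682663775142 0.11192027842525498 [ 0.55029727 -0.1893356   0.085     ]
shift [ -0.8 118.3   2. ] turn [ 0.  0. -0.]
```

```bash
python3 -m creep '[[0,50,2,0,0,0,120],[-0.5,100,2,0,0,0,120],[-0.5,150,2,0,0,0,120],[-0.5,185,2,0,0,0,120],[-0.5,200,2,0,0,0,120]]'; python3 -m creep '[[0,0,0,0,0,0,120]]'; python3 - <<'E'
from h import *
T=tool(); s=robot.snapshot("wrist"); cv2.imwrite("pics/w8.png",s["color"])
go([.551,-.1893,.089],82.7)
E
```

```text
time: 14.1
tool_pos: [0.5495, -0.1884, 0.0958]
ee_rot: [-1.567, -0.001, 1.444]
wrist_force: [-0.2, -0.3, -0.6]
width: 0.0499
time: 14.22
tool_pos: [0.5504, -0.189, 0.098]
ee_rot: [-1.57, -0.0, 1.444]
wrist_force: [0.1, -0.3, -0.0]
width: 0.0492
shift [ 0.1 10.6  0.2] turn [ 0.1  0.  -0. ]
```

View pics/w8.png

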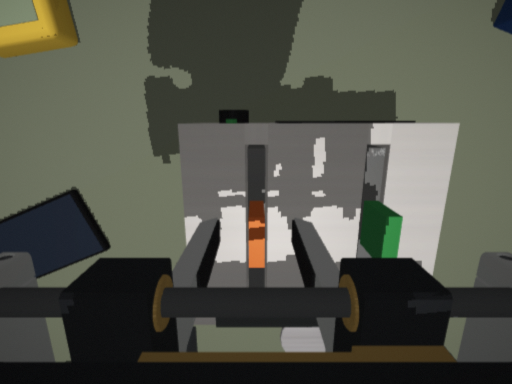

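```bash
python3 -m creep '[[0,5,0,0,0,0,120],[0,9,0,0,0,0,120],[0,9,0,0,0,0,255],[0,9,0,0,0,0,255],[0,9,0,0,0,0,255]]'; python3 -m creep '[[0,0,0,0,0,0,255],[0,0,0,0,0,0,255],[0,0,0,0,0,0,255]]'
```

```text
time: 14.9
tool_pos: [0.5505, -0.1892, 0.0897]
ee_rot: [-1.571, 0.0, 1.443]
wrist_force: [0.5, -0.5, 0.4]
width: 0.0233
time: 15.28
tool_pos: [0.5504, -0.1892, 0.0895]
ee_rot: [-1.571, 0.0, 1.443]
wrist_force: [-0.4, -0.4, -0.8]
width: 0.0105
```

```bash
python3 -m creep '[[0,0,0,0,0,0,255],[0,-5,0,0,0,0,255],[0,-15,0,0,0,0,255],[0,-28,0,0,0,0,255],[0,-42,0,0,0,0,255]]'; python3 - <<'E'
from h import *
s=robot.snapshot("wrist"); cv2.imwrite("pics/w9.png",s["color"])
E
```

```text
time: 15.9
tool_pos: [0.5506, -0.1892, 0.1328]
ee_rot: [-1.572, 0.0, 1.443]
wrist_force: [0.5, 0.3, -1.8]
width: 0.0098
```

View pics/w9.png

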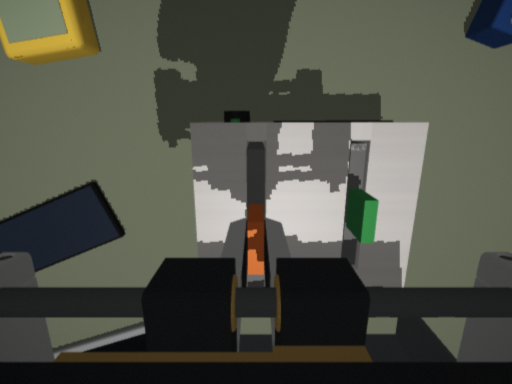

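```bash
python3 -m creep '[[0,-18,0,0,0,0,255],[0,-40,0,0,0,0,255],[0,-65,0,0,0,0,255],[0,-90,0,0,0,0,255],[0,-103,0,0,0,0,255]]'; python3 - <<'E'
from h import *
s=robot.snapshot("wrist"); cv2.imwrite("pics/w10.png",s["color"])
go([.5645,.2025,.235],71)
E
```

```text
time: 16.58
tool_pos: [0.5509, -0.1894, 0.2371]
ee_rot: [-1.574, 0.001, 1.443]
wrist_force: [-0.2, -0.2, -1.6]
width: 0.0098
shift [390.5   2.5  36.8] turn [ 0.3 11.7 -0.1]
```

View pics/w10.png

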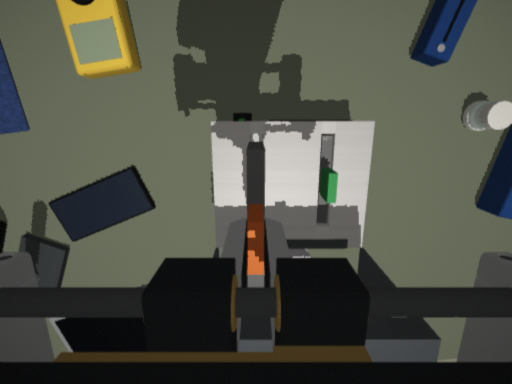

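```bash
python3 -m creep '[[20,0,5,0,0,0,255],[55,0,10,0,0,0,255],[95,0,15,0,0,0,255],[140,0,20,0,0,0,255],[185,0,25,0,0,0,255]]'; python3 -m creep '[[45,0,3,0,2,0,255],[90,0,6,0,5,0,255],[135,0,9,0,8,0,255],[170,0,12,0,10,0,255],[195,0,12,0,11.5,0,255]]';python3 -m creep '[[5,0,0,0,0,0,255],[5,0,0,0,0,0,255]]'; python3 - <<'E'
from h import *
print(tool().round(4))
go([.5645,.2025,.235],71)
for c in ("side","top","wrist"):
    s=robot.snapshot(c); cv2.imwrite(f"pics/{c}11.png",s["color"])
    for n in ("air_bar","cassette_orange"): print(c,n,[ (np.round(d["point"],3),round(d["p"],2)) for d in robot.landmark_of(n,c)][:3])
E
```

```text
time: 17.25
tool_pos: [0.5477, 0.0003, 0.2327]
ee_rot: [-1.568, -0.001, 1.444]
wrist_force: [-0.2, 0.1, -2.2]
width: 0.0098
time: 17.88
tool_pos: [0.5601, 0.1953, 0.2326]
ee_rot: [-1.567, 0.001, 1.244]
wrist_force: [0.3, -0.4, -2.0]
width: 0.0099
time: 18.12
tool_pos: [0.5628, 0.1973, 0.2334]
ee_rot: [-1.569, 0.002, 1.244]
wrist_force: [0.4, -0.3, -1.5]
width: 0.0098
[[ 0.3214 -0.002  -0.9469  0.5628]
 [ 0.9469 -0.001   0.3214  0.1973]
 [-0.0016 -1.      0.0016  0.2334]
 [ 0.      0.      0.      1.    ]]
shift [ 5.5 -1.6  0.1] turn [-0.1  0.3 -0.1]
side air_bar [(array([0.563, 0.197, 0.004]), 0.96), (array([0.338, 0.621, 0.003]), 0.83), (array([0.363, 0.09 , 0.007]), 0.68)]
side cassette_orange [(array([0.566, 0.197, 0.152]), 0.73)]
top air_bar [(array([ 0.359,  0.089, -0.003]), 0.74), (array([ 0.34 ,  0.619, -0.002]), 0.73), (array([0.567, 0.201, 0.001]), 0.66)]
top cassette_orange [(array([0.563, 0.196, 0.156]), 0.48)]
wrist air_bar [(array([ 0.564,  0.199, -0.003]), 0.94), (array([0.359, 0.087, 0.   ]), 0.73)]
wrist cassette_orange [(array([0.566, 0.198, 0.159]), 0.58)]
```

View pics/wrist11.png

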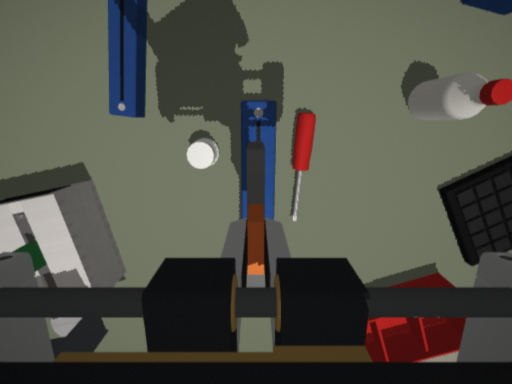

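View pics/side11.png

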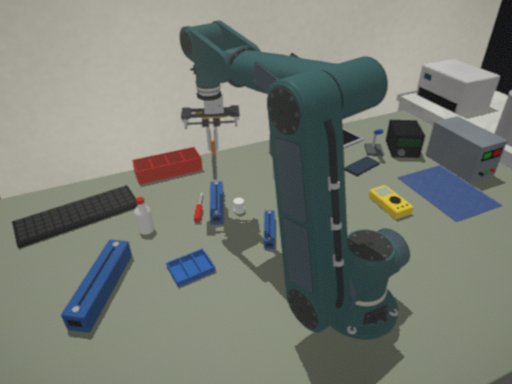

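View pics/top11.png

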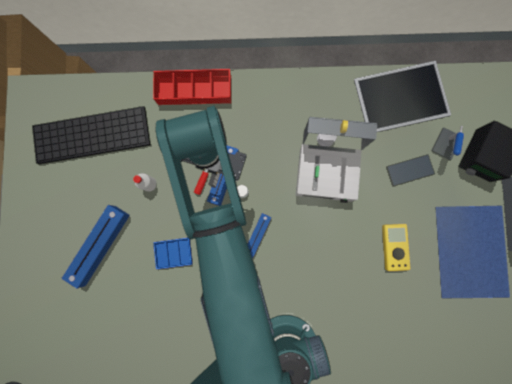

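```bash
python3 - <<'E'
from h import *
s=robot.snapshot("wrist"); crop(s["color"],258,150,130,120,6,"w12c.png")
E
```

```text
(no output)
```

View pics/w12c.png

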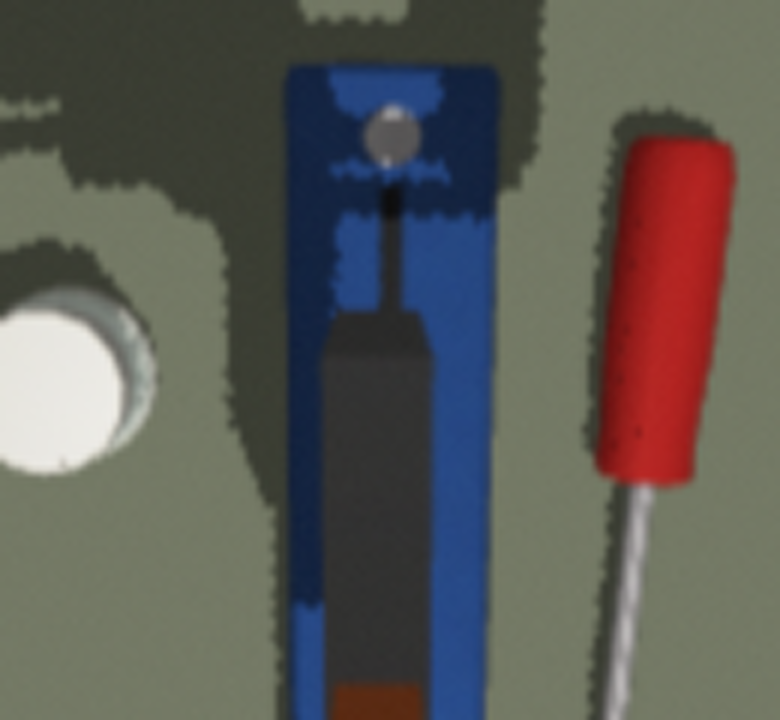

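```bash
python3 - <<'E'
from h import *
T=tool(); s=robot.snapshot("wrist"); W=T@np.array(s["mount"])
f=lambda u,v,z=.045: ray(s,193-.5+(u+.5)/6,90-.5+(v+.5)/6,z,W)
a,b=f(287,68),f(498,68); print("end",a,b,np.linalg.norm(a-b)); e=(a+b)/2
d=f(488,600)-f(498,75); d2=f(292,600)-f(287,75); d3=f(391,290)-f(393,137)
for q in (d,d2,d3): print(np.degrees(np.arctan2(q[1],q[0])))
yaw=np.radians(-18.9); print("centre",e+.1*np.array([np.cos(yaw),np.sin(yaw),0]))
print("screw->centre",f(393,137)+.0857*np.array([np.cos(yaw),np.sin(yaw),0]))
print("time",robot.get_obs()["time"])
go([.564,.2005,.1625],71.1)
E
```

```text
end [0.46486552 0.20952701 0.045     ] [0.4792472  0.25165706 0.045     ] 0.04451711493495306
-18.92196591980966
-19.060874208306206
-19.480161928194992
centre [0.56666489 0.19820029 0.045     ]
screw->centre [0.56641309 0.19845103 0.045     ]
time 18.675
shift [ 3.4 72.   0.8] turn [ 0.   0.1 -0. ]
```

```bash
python3 -m creep '[[1,15,-1,0,0,0,255],[2,32,-1,0,0,0,255],[3,48,-1,0,0,0,255],[3,62,-1,0,0,0,255],[3,71,-1,0,0.3,0,255]]'; python3 -m creep '[[0,0,0,0,0,0,255],[0,0,0,0,0,0,255]]'; python3 - <<'E'
from h import *
go([.5655,.200,.1625],71)
for c in ("side","top","wrist"):
    s=robot.snapshot(c); cv2.imwrite(f"pics/{c}13.png",s["color"])
    for n in ("air_bar","cassette_orange","hood_tab","cassette_green","jar"): print(c,n,[ (np.round(d["point"],3),round(d["p"],2)) for d in robot.landmark_of(n,c)][:2])
    if c=="side": crop(s["color"],220,185,120,100,6,"s13c.png")
    if c=="wrist": crop(s["color"],258,180,200,150,4,"w13c.png")
E
```

```text
time: 19.3
tool_pos: [0.565, 0.1997, 0.1618]
ee_rot: [-1.569, 0.001, 1.237]
wrist_force: [-0.1, -0.4, -1.1]
width: 0.01
time: 19.55
tool_pos: [0.5659, 0.1998, 0.1642]
ee_rot: [-1.572, -0.001, 1.237]
wrist_force: [0.1, -0.5, -2.4]
width: 0.0096
shift [0.  1.7 0.5] turn [ 0.1 -0.1  0. ]
side air_bar [(array([0.562, 0.198, 0.001]), 0.84), (array([0.362, 0.09 , 0.004]), 0.74)]
side cassette_orange [(array([0.57 , 0.199, 0.086]), 0.49)]
side hood_tab []
side cassette_green [(array([ 0.516,  0.138, -0.004]), 0.34)]
side jar [(array([ 0.32 , -0.363, -0.003]), 0.7), (array([ 0.512,  0.141, -0.003]), 0.45)]
top air_bar [(array([ 0.339,  0.621, -0.005]), 0.78), (array([ 0.568,  0.201, -0.001]), 0.7)]
top cassette_orange [(array([0.564, 0.2  , 0.09 ]), 0.64)]
top hood_tab [(array([ 0.66 , -0.157,  0.275]), 0.56)]
top cassette_green [(array([ 0.564, -0.104,  0.01 ]), 0.52)]
top jar [(array([ 0.511,  0.135, -0.002]), 0.44)]
wrist air_bar [(array([ 0.36 ,  0.091, -0.001]), 0.95), (array([ 0.566,  0.198, -0.002]), 0.82)]
wrist cassette_orange [(array([0.567, 0.201, 0.086]), 0.96)]
wrist hood_tab []
wrist cassette_green []
wrist jar [(array([0.514, 0.138, 0.003]), 0.55)]
```

View pics/s13c.png

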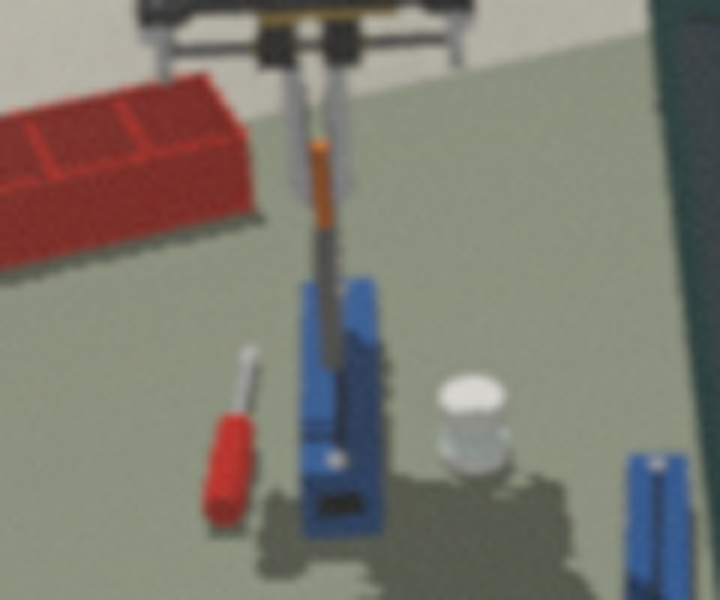

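View pics/w13c.png

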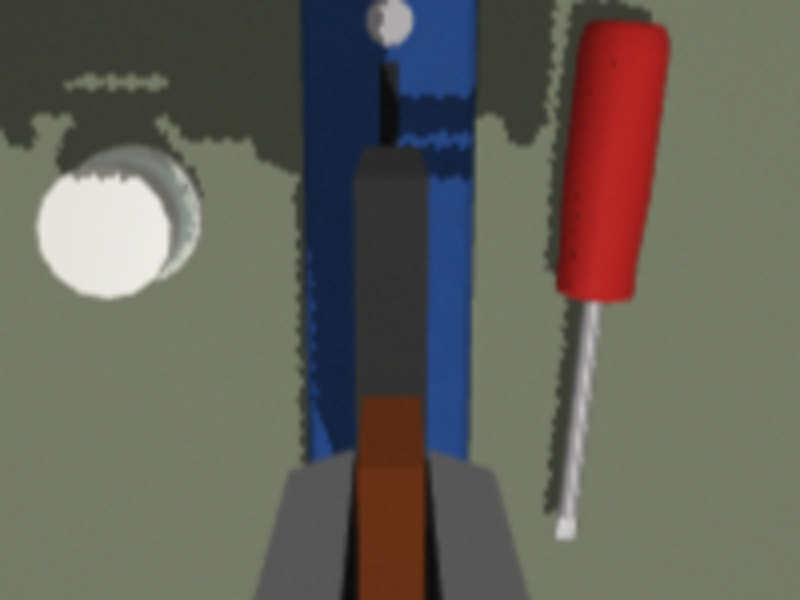

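View pics/top13.png

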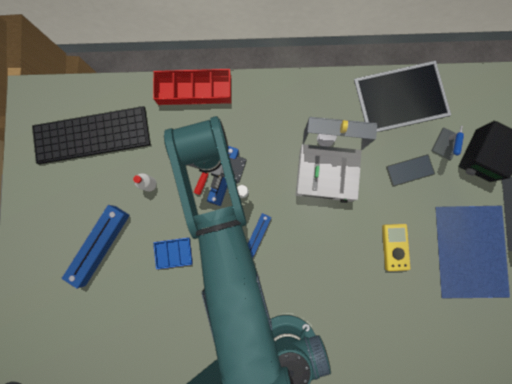

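```bash
python3 -m creep '[[0,1.5,0,0,0,0,255],[0,1.5,0,0,0,0,255],[0,1.5,0,0,0,0,255],[0,1.5,0,0,0,0,255],[0,1.5,0,0,0,0,255]]'; python3 -m creep '[[0,0,0,0,0,0,255],[0,0,0,0,0,0,255],[0,0,0,0,0,0,255]]'; python3 - <<'E'
from h import *
o=robot.get_obs(); print(o["tool_pos"],o["ee_rot"],abs(o["qvel"]).max(),o["width"],o["time"])
go([.5655,.200,.1625],71)
s=robot.snapshot("top");
from math import pi
for a in (1.45,1.5,1.57,1.64): print(a,proj(s,hood(a,.184,.02,0)).round(1),[proj(s,hood(a,.158,q,.095)).round(1).tolist() for q in (0,.046)])
crop(s["color"],335,150,120,100,6,"t14c.png")
E
```

```text
time: 21.08
tool_pos: [0.5655, 0.1997, 0.162]
ee_rot: [-1.571, 0.0, 1.237]
wrist_force: [0.2, 1.4, -1.0]
width: 0.0098
time: 21.45
tool_pos: [0.5655, 0.1997, 0.162]
ee_rot: [-1.571, 0.0, 1.237]
wrist_force: [-0.5, 0.2, -1.7]
width: 0.0099
[0.56553745 0.19974608 0.16195859] [-1.57086489e+00  6.61221980e-05  1.23733920e+00] 0.0011257192874510988 0.009879896605191245 21.45
shift [ 0.2 -0.5  0.1] turn [ 0.  -0.1 -0. ]
1.45 [345.  133.6] [[308.3, 138.5], [310.1, 122.1]]
1.5 [345.3 130.3] [[308.6, 135.7], [310.3, 119.4]]
1.57 [345.6 125.8] [[309.0, 131.8], [310.6, 115.9]]
1.64 [345.9 121.4] [[309.4, 128.0], [310.8, 112.5]]
```

View pics/t14c.png

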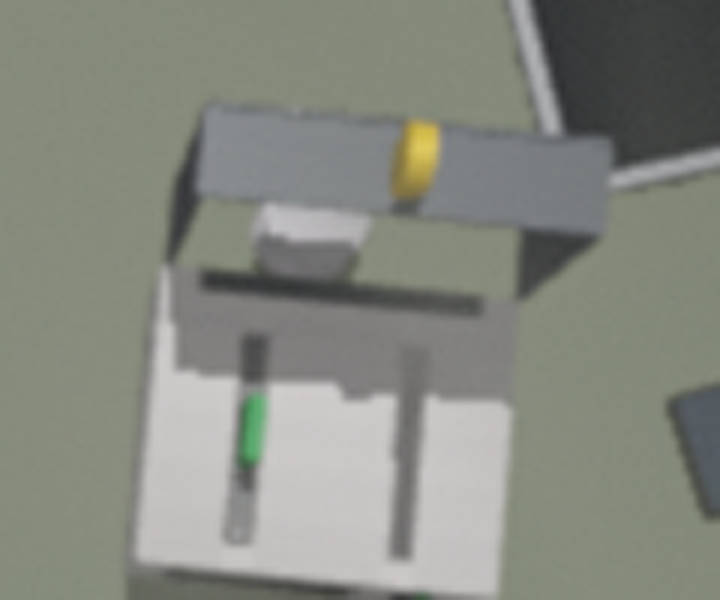

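```bash
python3 -c "
from bench import robot
print(robot.close_job()); print(robot.get_obs()['time'])"
```

```text
the job is handed in; nothing more can be done
None
the job is handed in; nothing more can be done
```

The hood is folded up and standing straight, and the arm is holding the orange-tabbed cassette upright and at rest over the 200 mm air bar. I handed the job in at about 21.5 s; no verdict was reported.

- **Hood:** The first swing stopped about 5° short because the tab shifted in the fingers. I pushed it further and measured it again after letting go. The last top picture fits 1.56–1.57 rad.
- **Cassette position:** It is within about 2 mm of the bar's centre and lined up lengthways to about 0.2°. The two cameras put the bar's centre about 4 mm apart, so I aimed between them.
- **Height above the bar:** The lower edge is about 40 mm above the bar by the tool height. The networks' readings, taken just before I lowered it the last 2 mm, were 41–45 mm. No contact force showed, only the cassette's weight of 1–2 N.
- **Grip:** The fingers are 9.9 mm apart on the 10 mm tab, and the arm was still.
- **Everything else:** The green-tabbed cassette is still in its slot, and nothing else appeared to have moved in the last pictures.
- **Failed checks:** The side camera could not see the hood behind the arm, and a few low-value network reports were plainly wrong and ignored.

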